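Zero the tube bender's stop dial and back it off four clicks

ROBOT

A 7-joint arm with a two-finger parallel gripper is mounted at the origin on the work surface. World frame = base frame: x ahead of the robot, y to its left, z up, the work surface at z = 0. Lengths are in m, angles in rad, forces in N, time in s.
With the tool pointing down it reaches from about 0.375 to 0.925 m from the base axis. Payload 3.1 kg.
Tool frame: the origin (TCP) lies between the finger pads; the fingertips stand 19 mm ahead of it and the grasp point (between the pads) is the TCP; z points along the fingers, y is the direction in which the jaws open and shut (so a half turn about z gives the same grasp; the last joint's range is limited). The gripper opens to 85 mm and grips with 20 to 120 N. Pads are 22 mm wide; open, the fingers measure 114 mm over their backs; the gripper's body (76 mm by 85 mm) begins 54 mm behind the grasp point. The pads swing forward as they close: fully open they stand 13 mm farther back than shut.
Start: joints at [1.015, 0.383, 0.044, 1.598, -0.018, 1.161, -0.05], TCP at [0.287, -0.583, 0.23] pointing down, gripper open.
Joint ranges: [-2.61, 2.61], [-0.41, 2.15], [-1.48, 1.57], [0, 2.5], [-1.57, 4.71], [0.05, 1.97], [-2.85, 2.85]. Speed limits (rad/s): [2.79, 2.79, 3.14, 3.14, 3.14, 3.14, 3.14].

INTERFACE

Orientations are given as a unit quaternion [x, y, z, w].
In Python, from bench import move_ptp, movel, move_j, move_gripper, pause, inverse_kinematics, read_camera, camera_params, MotionError, sign_off, look_for, tip_of, read_time_s, read_qpos, read_joint_vel, read_effort, read_eef_pos, read_tcp_rot, read_ft_force, read_ft_torque, read_finger_gap gives the robot as it stands. Calls block until the motion is done:
- move_ptp(position, orientation): joint-space move of the TCP to a pose.
- movel(position, orientation=None, speed=0.15): straight line of the TCP; orientation=None keeps the orientation; speed is the mean speed in m/s.
- move_j(angles): joint-space move.
- move_gripper(opening, effort=None): finger opening in m; effort is the grip in N (None keeps the last); returns when the fingers have stopped.
- pause(seconds).
- inverse_kinematics(position, orientation): joint angles nearest the present ones, or None.
- read_camera(name): name is "side" or "top"; returns the picture (384x512x3 uint8, red, green, blue); there is no depth.
- camera_params(name): a dict with "K" (3x3 intrinsics, pixels), "camera_from_world" (4x4, takes a point from world to camera coordinates). Camera axes: x right, y down, z forward; pixel columns grow to the right and rows downward; lengths in m; the calibration is good to about 2 mm. A picture is of the moment at which its call begins. camera_params takes no time and is no camera call.
A pose or a line that the arm cannot do raises MotionError and nothing moves.
- sign_off(): hands the job in, once; it reports no verdict.
Trained networks look in the newest picture that a camera, given by its name, has taken for a name from the list of things; names that differ only in an ending like _2 or _b are one class to them, and where a whole thing is asked for, a point or a joint stands for the part that bears it (a point fixed in the world has none). Each returns a list of dicts, best first, with "confidence" (0 to 1); they miss things now and then, are a little off and sometimes report something else, mostly with a low value. They report only what shows in the picture. A call takes as long as a camera call.
- look_for(camera, name): "at" ([column, row] in pixels, amid what is visible of it).
- tip_of(camera, name): "at" ([column, row] in pixels: a listed point, or the origin of a listed thing).
Readings, each from a call of its own:
- read_time_s(): time.
- read_qpos(): joint angles.
- read_joint_vel(): joint speeds.
- read_effort(): joint torques, N m.
- read_eef_pos(): TCP position.
- read_tcp_rot(): TCP orientation.
- read_ft_force(): force on the tool from outside, world axes, zero at the start.
- read_ft_torque(): the same for the moment, N m.
- read_finger_gap(): finger opening in m.
Only numpy, scipy, OpenCV 4.12 (cv2) and the standard library are available. Lean on these libraries where they do the work, as an engineer would, in place of code of your own. Each camera call takes 0.05 s, during which the arm holds its last target. There are 200 camera calls.

TASK

Set the tube bender's angle stop: turn the dial clockwise until its stop rod rests gently on the upright tube and keep that light pressure for a moment (feel it, but stay under 12 N), then let the dial fall back into the notch just before it and, counting from that notch, back it off four clicks anticlockwise. Then pull the lock lever right over towards the robot and let go. Leave the other things on the bench where they are.

Things in the scene. Friction and masses are not known exactly. Their poses are not given: they have to be found in the camera images.
- jig: Stop jig of a tube bender: grey base plate 300 (x) x 320 (y) x 20 mm, fixed to the bench. Origin: underside of the plate, on the dial's vertical axis. x points away from the robot, y left (turned at most 0.3 rad). The dial's notches are where the rod's angle from the jig's x axis (anticlockwise positive) is a multiple of 18 degrees; it starts in one of those from -18 to +54 degrees.
- dial: Detented dial on the plate: disc 90 mm across, black grip bar and one steel stop rod. Origin on the turning axis, 20 mm above the bench; x along the rod and the grip bar, z up. Notches 18 degrees apart; leaving one takes about 0.15 N m, falling to nothing half-way to the next, then the dial snaps on by itself. Between notches, released, it falls back into the nearer one. May be regrasped.
- knob_grip (a point): Centre of the dial's black grip bar, on the turning axis, 69 mm above the bench. The bar is 42 mm long (along the dial's x), 14 mm thick and 38 mm tall (46 to 84 mm above the bench); below it is a hub 48 mm across. Grip it across its thickness from above.
- rod_end (a point): Point on the stop rod's centre line, 110 mm from the turning axis and 39 mm above the bench. The rod is round, 14 mm thick, level, and reaches 122 mm from the axis. Turning the dial clockwise (from above) brings it against the tube at -76 degrees from the jig's x axis, give or take 2.5: past the notch at -72, before half-way to the next. 1 N on the tube is 0.09 N m on the dial.
- clamp: Steel clamp on the plate's right side holding an upright copper tube 24 mm in diameter, top 85 mm above the bench; held rigidly: a firm grip turned 1 degree past touch already presses some 5 to 7 N. Origin: nominal tube axis at plate top, 20 mm above the bench, 90 mm right of the dial's axis (jig -y). The tube itself may sit up to 3.5 mm off this either way along the jig's x, and that is not measured.
- lock_tip (a point): Centre of the black ball (26 mm) on the lock lever, at the plate's left side; lever 80 mm long, pivot 42 mm above the bench, turning about the jig's y axis. At the start it leans away from the robot (jig +x), ball about 112 mm above the bench and up to 38 mm beyond the pivot.
- lock (a joint): Lock lever angle: 0 leaning away from the robot (open), 1.0 rad fully pulled over towards the robot along jig -x (locked). Stiff enough to stay where it is left; moving its ball takes about 1 N. Starts between 0 and 0.15.
- collar_mid (a point): Bystander: steel ring 34 mm across, 35 mm tall, standing on the base plate. Point at its middle, half-way up. Leave alone.
- offcut_mid (a point): Bystander: steel square bar end, 30 x 30 x 45 mm, standing on the base plate. Point at its middle, half-way up. Leave alone.
- wrench_mid (a point): Bystander: steel spanner 180 mm long lying to the right of the jig. Point at its middle, half-way up. Leave alone.
- screwdriver_mid (a point): Bystander: screwdriver 200 mm long lying to the left of the jig. Point at its middle, half-way up. Leave alone.
- hammer_mid (a point): Bystander: hammer 260 mm long, on the right of the bench. Point at its middle, half-way up. Leave alone.
- bottle_mid (a point): Bystander: glass bottle 60 mm across, 200 mm tall, on the left of the bench. Point at its middle, half-way up. Leave alone.
- jar_mid (a point): Bystander: jar 68 mm across, 90 mm tall, on the left of the bench. Point at its middle, half-way up. Leave alone.

How it is judged:
On the way, in this order (a step that is already met when the one before it is completed fails the run):
1. the stop rod rests on the tube with light pressure (more than 1.5 N for 0.2 s) (contact force between dial and clamp above 1.5 N), for 0.2 s.
2. the dial is backed off to the fourth notch (rod straight along the jig's x axis) (y of rod_end in the frame of jig between -0.012 and 0.012 m and x of rod_end in the frame of jig above 0.09 m), for 0.3 s.
3. the lock lever is pulled over (value of joint lock above 0.85 rad), for 0.1 s.
At the end, for the whole second after the job is handed in: The dial stands at rest in the fourth notch anticlockwise from the one just before the tube (rod end within 12 mm of it sideways), and the lock lever is over towards the robot (above 0.85 of its 1.0 rad) (all of step 2 and value of joint lock above 0.85 rad and angular speed of dial below 0.2 rad/s); the robot touches nothing.
It fails at once if the stop rod presses on the tube with more than 12 N (contact force between dial and clamp above 12 N).
It fails at once if a bystander is moved more than 30 mm (distance of any of collar_mid, offcut_mid, wrench_mid, screwdriver_mid, hammer_mid, bottle_mid, jar_mid from where it was at the start of the episode above 0.03 m).
It also fails if it takes over 69 s, if anything falls off the work surface, if the arm or the gripper's body presses on something with over 40 N, if the wrist force passes 120 N, or if a joint passes its speed limit or range.

## Working session

There is one attempt and no reset: what is moved stays moved. The work goes in short steps, each a Python script; the robot and the scene stay as the last script left them, time stands still between calls to the robot, and variables do not carry over. Pictures are saved under pics/ and viewed, about 8 in all and at most 12, crops included, and the job is handed in when it is done.

```bash
mkdir -p pics; ls; cat > h.py <<'E'
from bench import *
import numpy as np, cv2
from scipy.spatial.transform import Rotation as R
def ray(cam,uv):
    P=camera_params(cam);K=np.array(P["K"]);T=np.array(P["camera_from_world"])
    d=T[:3,:3].T@np.linalg.solve(K,[uv[0],uv[1],1.]);return -T[:3,:3].T@T[:3,3],d
def atz(cam,uv,z):
    o,d=ray(cam,uv);return o+d*(z-o[2])/d[2]
def proj(cam,p):
    P=camera_params(cam);q=np.array(P["camera_from_world"])@[*p,1];q=np.array(P["K"])@q[:3];return q[:2]/q[2]
def snap(cam,name):
    im=read_camera(cam);cv2.imwrite(f"pics/{name}.png",im[:,:,::-1]);return im
def quat(yaw): # pointing down, tool y axis (jaws) at world angle yaw+90deg
    return (R.from_euler('z',yaw)*R.from_euler('x',np.pi)).as_quat()
E
python3 - <<'E'
from h import *
a=snap("top","t0");b=snap("side","s0")
z=dict(jig=0,dial=.02,knob_grip=.069,rod_end=.039,clamp=.02,lock_tip=.112,collar_mid=.0375,offcut_mid=.0425)
for n in z:
  for c in("top","side"):
    r=tip_of(c,n)[:2]
    for k in r: print(n,c,np.round(k["at"],1),round(k["confidence"],2),np.round(atz(c,k["at"],z[n]),4))
print(read_time_s(),read_tcp_rot(),read_eef_pos(), read_qpos())
E
```

```text
pics
jig top [245.4 195.7] 0.73 [ 0.5548 -0.0048  0.    ]
jig side [260.2 207.8] 0.94 [0.5576 0.0015 0.    ]
jig side [233.  121.3] 0.26 [0.5179 0.5188 0.    ]
dial top [246.7 192.5] 0.63 [ 0.5617 -0.0093  0.02  ]
dial side [259.7 204.7] 0.91 [ 0.5545 -0.0065  0.02  ]
knob_grip top [241.4 191.1] 0.66 [0.557 0.007 0.069]
knob_grip side [259.8 191.1] 0.79 [ 0.5544 -0.0016  0.069 ]
rod_end top [238.3 159.2] 0.7 [0.669  0.0169 0.039 ]
rod_end side [294.2 192.4] 0.9 [0.6628 0.0168 0.039 ]
rod_end side [247.4 165.8] 0.69 [0.5364 0.1663 0.039 ]
clamp top [272.2 190.4] 0.67 [ 0.5677 -0.0927  0.02  ]
clamp side [271.4 224.2] 0.87 [ 0.5767 -0.0927  0.02  ]
lock_tip top [245.4 192. ] 0.73 [ 0.5457 -0.006   0.112 ]
lock_tip top [199.2 180.8] 0.51 [0.582  0.1341 0.112 ]
lock_tip side [264.9 156.4] 0.69 [0.5842 0.1108 0.112 ]
collar_mid side [232.3 237.8] 0.73 [ 0.4608 -0.1506  0.0375]
collar_mid side [292.8 192.5] 0.48 [0.6589 0.0186 0.0375]
offcut_mid top [276.7 153.7] 0.42 [ 0.6853 -0.1087  0.0425]
offcut_mid side [312.3 220.2] 0.49 [ 0.6888 -0.112   0.0425]
0.9 [9.73916552e-01 2.26906475e-01 1.45016026e-05 2.89987127e-05] [ 0.28730159 -0.58308739  0.22970984] [ 1.01520389  0.38286218  0.04391606  1.5978657  -0.01789324  1.16119358
 -0.04992655]
```

View pics/t0.png

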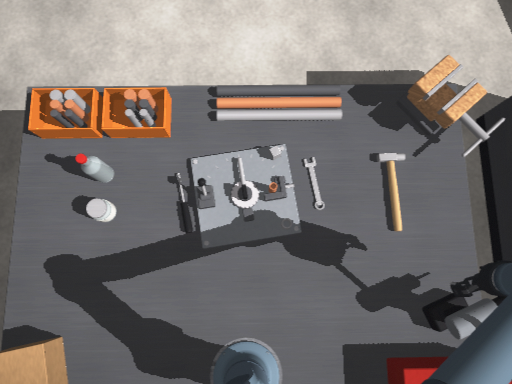

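View pics/s0.png

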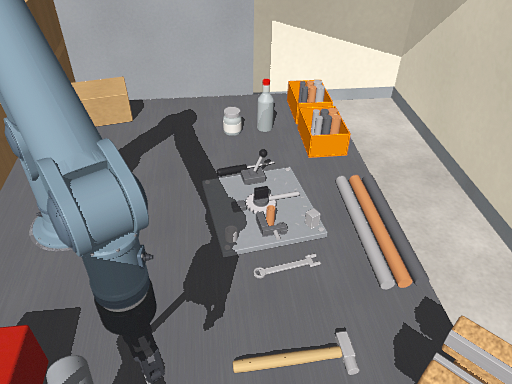

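```bash
python3 - <<'E'
import cv2,numpy as np
a=cv2.imread("pics/t0.png")[135:260,170:330];b=cv2.imread("pics/s0.png")[140:260,195:335]
cv2.imwrite("pics/tc.png",cv2.resize(a,None,fx=5,fy=4.8,interpolation=cv2.INTER_CUBIC) if 0 else cv2.resize(a,None,fx=4.8,fy=4.8,interpolation=cv2.INTER_CUBIC))
cv2.imwrite("pics/sc.png",cv2.resize(b,None,fx=5,fy=5,interpolation=cv2.INTER_CUBIC))
E
```

```text
(no output)
```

View pics/tc.png

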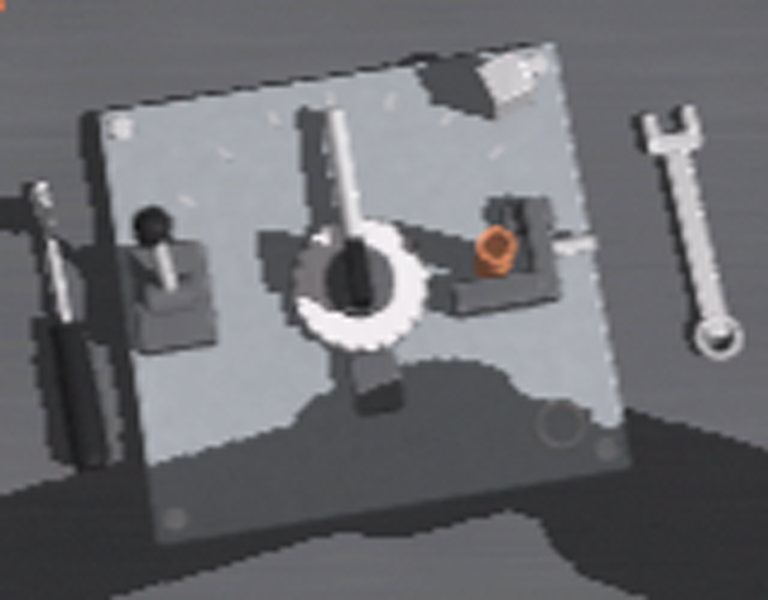

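View pics/sc.png

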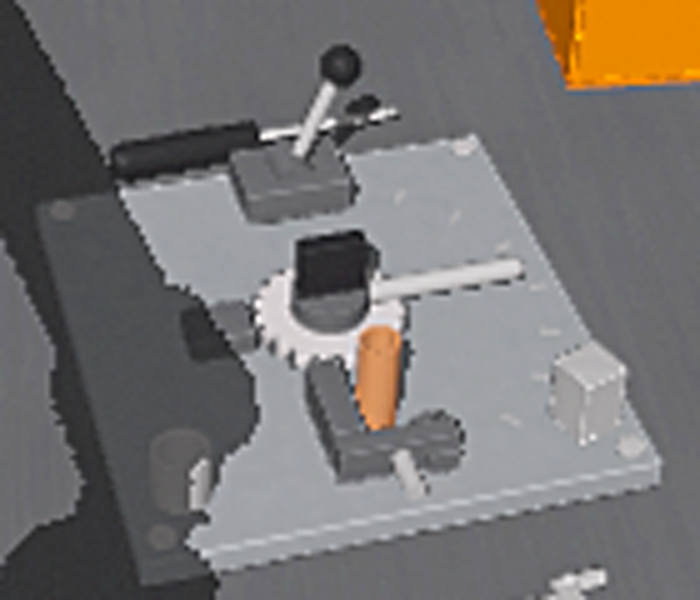

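```bash
python3 - <<'E'
from h import *
from scipy.optimize import least_squares
T=lambda u,v:np.array([170+(u+.5)/4.8-.5,135+(v+.5)/4.8-.5]); S=lambda u,v:np.array([195+(u+.5)/5-.5,140+(v+.5)/5-.5])
tc=[T(98,112),T(553,45),T(630,465),T(158,543)]
sc=[S(475,135),S(660,465),None,S(40,205)]
for p in tc: print(np.round(atz("top",p,.02),4))
for p in sc:
  if p is not None: print(np.round(atz("side",p,.02),4))
c=[(150,160),(150,-160),(-150,-160),(-150,160)]
def f(x,full=True):
  r=[]
  Rz=R.from_euler('z',x[2])
  W=lambda a,b,z:np.array([x[0],x[1],0])+Rz.apply([a,b,z])
  for i,(a,b) in enumerate(c):
    w=W(a/1e3+x[3],b/1e3+x[4],.02)
    r+=list(proj("top",w)-tc[i])
    if sc[i] is not None:r+=list(proj("side",w)-sc[i])
  # dial features
  r+=list(proj("top",W(0,0,.084))-T(356,272))
  e=[np.cos(x[5])*.122,np.sin(x[5])*.122,.039]
  r+=list(proj("top",W(*e))-T(336,106)); r+=list(proj("side",W(*e))-S(524,268))
  r+=list(proj("side",W(0,0,.084))-S(334,240))
  r+=list((proj("side",W(x[6],-.09,.085))-S(381,335)))+list((proj("top",W(x[6],-.09,.085))-T(497,243)))
  return np.array(r)
s=least_squares(f,[.557,0,.12,0,0,0,0],loss="soft_l1");print(np.round(s.x,4),np.round(s.fun if 0 else f(s.x),1))
x=s.x
# ball triangulate
A=[];o1,d1=ray("top",T(153,226));o2,d2=ray("side",S(340,65))
t=np.linalg.lstsq(np.c_[d1,-d2],o2-o1,rcond=None)[0];p=o1+d1*t[0];q=o2+d2*t[1];b=(p+q)/2
print("ball",b,np.linalg.norm(p-q),"in jig",R.from_euler('z',-x[2]).apply(b-[x[0],x[1],0]))
for w in [0]:
  g=[x[0],x[1],.069]
  for k in range(4):
    yaw=x[2]+k*np.pi/2-np.pi
    q=inverse_kinematics(g,quat(yaw)); print(round(yaw,3),None if q is None else np.round(q,2))
E
```

```text
[0.6802 0.177  0.02  ]
[ 0.7253 -0.1383  0.02  ]
[ 0.4325 -0.1817  0.02  ]
[0.385  0.1325 0.02  ]
[0.6792 0.1728 0.02  ]
[ 0.7249 -0.1424  0.02  ]
[0.3883 0.1277 0.02  ]
[ 0.5565 -0.0023  0.1447 -0.001  -0.0011 -0.0255  0.0027] [ 0.2 -0.2  0.3 -0.7  0.6 -0.5  0.6 -0.6  0.6  0.7 -0.2  0.3 -1.4 -1.
  0.5 -1.   0.1 -0.1 -0.1 -0.2 -0.8 -0.4 -0.2  0.3 -0.4 -0.2]
ball [0.57877306 0.12670621 0.11546194] 0.0007738129906243131 in jig [0.04069196 0.12447321 0.11546194]
-2.997 [ 0.47  0.5  -0.65  1.92  0.39  0.85  1.34]
-1.426 [-1.03  1.    1.37  1.98 -1.09  1.19 -2.2 ]
0.145 [ 0.22  0.43 -0.34  1.93  0.19  0.81 -1.65]
1.715 [ 0.37  0.47 -0.53  1.92  0.31  0.83 -0.17]
```

```bash
cat >> h.py <<'E'
C=np.array([.5565,-.0023]);YJ=.1447
def ft(n=3):
    f=np.array([np.r_[read_ft_force(),read_ft_torque()] for _ in range(n)]).mean(0);return f
def st(tag=""):
    print(tag,"t",round(read_time_s(),2),"p",np.round(read_eef_pos(),4),"yaw",round(np.degrees(tyaw()-YJ),2),"ft",np.round(ft(),2),"gap",round(read_finger_gap(),4))
def tyaw():  # rod world angle implied by tool
    m=R.from_quat(read_tcp_rot()).as_matrix();return np.arctan2(-m[1,0],-m[0,0])
E
python3 - <<'E'
from h import *
move_gripper(.05,30)
q=quat(YJ-np.pi)
move_ptp([*C,.19],q); st()
movel([*C,.072],q,.15); st("down")
move_gripper(0.0,25); st("grip25")
snap("side","s1")
E
```

```text
t 3.63 p [ 0.5567 -0.0039  0.1899] yaw -0.15 ft [-1.07 -0.57 -0.26 -0.    0.01  0.04] gap 0.0495
down t 4.57 p [ 0.5575 -0.0021  0.0729] yaw -0.0 ft [ 0.29 -0.04  0.01  0.02 -0.05  0.05] gap 0.0498
grip25 t 4.97 p [ 0.5573 -0.0015  0.0731] yaw 0.03 ft [-1.23  1.28  5.47  0.25  0.16  0.01] gap 0.0129
```

```bash
python3 - <<'E'
import cv2
b=cv2.imread("pics/s1.png")[100:260,170:350]
cv2.imwrite("pics/s1c.png",cv2.resize(b,None,fx=3.5,fy=3.5,interpolation=cv2.INTER_CUBIC))
E
```

```text
(no output)
```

View pics/s1c.png

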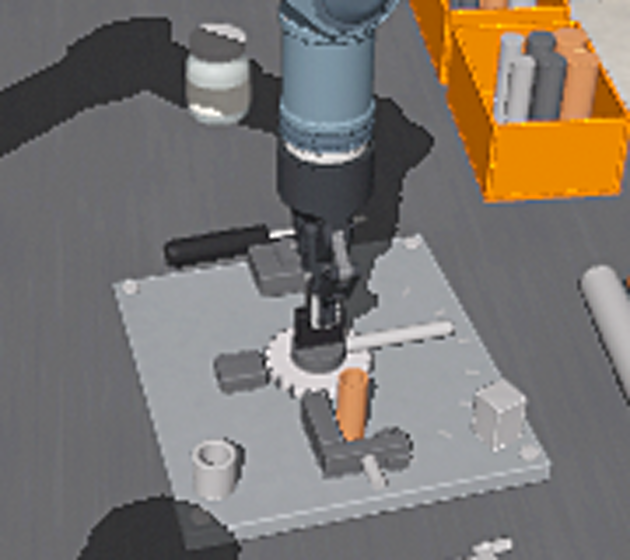

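```bash
cat >> h.py <<'E'
def rot(deg,c=C,z=.072,how=move_ptp):
    how([*c,z],quat(YJ+np.radians(deg)-np.pi))
E
python3 - <<'E'
from h import *
move_gripper(0.0,60); st("grip60")
for d in (-4,-9,-14,-18,-36): rot(d); st(d)
E
```

```text
grip60 t 5.24 p [ 0.5573 -0.0016  0.0733] yaw 0.03 ft [-1.43  0.46  7.58  0.25  0.28  0.02] gap 0.0123
-4 t 5.49 p [ 0.5573 -0.0016  0.0733] yaw -3.96 ft [-0.87  0.94  6.29  0.25  0.33  0.09] gap 0.0119
-9 t 5.74 p [ 0.5573 -0.0017  0.0733] yaw -8.99 ft [-1.91  0.87  6.33  0.24  0.32 -0.03] gap 0.0122
-14 t 5.99 p [ 0.5573 -0.0018  0.0733] yaw -14.03 ft [-1.52  0.56  7.31  0.28  0.4  -0.12] gap 0.0121
-18 t 6.24 p [ 0.5573 -0.0019  0.0733] yaw -17.98 ft [-0.71  0.87  6.38  0.14  0.35  0.02] gap 0.0124
-36 t 6.62 p [ 0.5572 -0.0022  0.0733] yaw -35.99 ft [-1.39  0.51  6.95  0.05  0.48  0.03] gap 0.0121
```

```bash
cat >> h.py <<'E'
def tz(n=10):
    v=[]
    for _ in range(n): v.append(read_ft_torque()[2]); pause(.01)
    return np.mean(v),np.std(v)
E
python3 - <<'E'
from h import *
rot(-54); rot(-72); pause(.2); st(-72); t0,s=tz(); print(t0,s)
d=-72
while d>-80.5:
    d-= .5 if d>-73.4 else .25
    rot(d); t,s=tz(6); print(round(d,2),round(t-t0,3),round(s,3),round(np.degrees(tyaw()-YJ),2))
    if t-t0>.38: break
pause(.1); print(tz(20)[0]-t0); st()
E
```

```text
-72 t 7.57 p [ 0.5567 -0.0026  0.0733] yaw -71.99 ft [-3.18 -0.05  6.71 -0.01  0.6   0.05] gap 0.012
0.03114181668461815 0.022249077704198362
-72.5 0.077 0.025 -72.47
-73.0 0.103 0.026 -72.95
-73.5 0.097 0.014 -73.46
-73.75 0.098 0.029 -73.71
-74.0 0.097 0.033 -73.96
-74.25 0.081 0.017 -74.22
-74.5 0.075 0.016 -74.47
-74.75 0.079 0.036 -74.72
-75.0 0.083 0.024 -74.97
-75.25 0.059 0.021 -75.22
-75.5 0.05 0.019 -75.48
-75.75 0.047 0.034 -75.72
-76.0 0.059 0.022 -75.98
-76.25 0.061 0.031 -76.23
-76.5 0.051 0.028 -76.48
-76.75 0.027 0.022 -76.73
-77.0 0.025 0.018 -76.99
-77.25 0.054 0.019 -77.22
-77.5 0.106 0.031 -77.45
-77.75 0.234 0.026 -77.67
-78.0 0.316 0.021 -77.89
-78.25 0.397 0.033 -78.11
0.4075597568868211
 t 14.52 p [ 0.5567 -0.0026  0.0732] yaw -78.11 ft [-2.   -0.38  6.8  -0.07  0.59  0.4 ] gap 0.0119
```

```bash
python3 - <<'E'
from h import *
pause(.4); print("hold",tz(10)); 
rot(-72); pause(.3); st("notch")
for d in (-54,-36,-18,0):
    rot(d-9); m=tz(4)[0]; rot(d); pause(.15); print(d,round(m,3),np.round(tz(6),3))
pause(.3); st("at 0")
move_gripper(.05); pause(.3); st("open")
movel([*C,.19],quat(YJ-np.pi),.2); st("up")
snap("top","t2"); snap("side","s2")
for c,n,z in(("top","rod_end",.039),("side","rod_end",.039),("side","lock_tip",.1155),("top","lock_tip",.1155)):
    snap(c,"x");
    for k in tip_of(c,n)[:2]: print(c,n,k["confidence"],R.from_euler('z',-YJ).apply(atz(c,k["at"],z)-[*C,0]))
E
python3 - <<'E'
import cv2
b=cv2.imread("pics/s2.png")[100:260,170:350]
cv2.imwrite("pics/s2c.png",cv2.resize(b,None,fx=3.5,fy=3.5,interpolation=cv2.INTER_CUBIC))
E
```

```text
hold (np.float64(0.4459813374881561), np.float64(0.033376097956649566))
notch t 15.55 p [ 0.5567 -0.0026  0.0733] yaw -71.99 ft [-3.17  0.49  6.93 -0.01  0.6   0.01] gap 0.0121
-54 0.006 [0.016 0.022]
-36 -0.002 [0.027 0.018]
-18 0.015 [0.009 0.039]
0 -0.002 [0.003 0.025]
at 0 t 18.88 p [ 0.5573 -0.0016  0.0733] yaw 0.03 ft [-1.98  1.42  7.19  0.26  0.37 -0.  ] gap 0.0122
open t 19.63 p [ 0.5565 -0.0023  0.072 ] yaw 0.0 ft [ 0.39 -0.15  0.67 -0.02 -0.02  0.02] gap 0.0499
up t 20.38 p [ 0.5556 -0.0026  0.1891] yaw -0.01 ft [-0.75  0.23 -1.05  0.05  0.03  0.01] gap 0.0502
side rod_end 0.86 [ 0.10200772 -0.004089    0.039     ]
side lock_tip 0.42 [0.04252141 0.11517753 0.1155    ]
top lock_tip 0.49 [0.04882123 0.11533522 0.1155    ]
```

View pics/s2c.png

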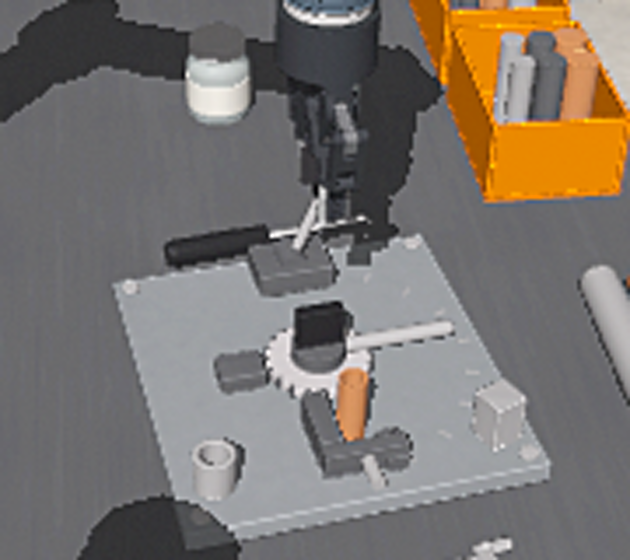

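```bash
python3 - <<'E'
from h import *
q=quat(YJ-np.pi); jx=R.from_euler('z',YJ).apply([1,0,0])
W=lambda x,y,z:R.from_euler('z',YJ).apply([x,y,z])+[*C,0]
move_gripper(0.0)
movel(W(.09,.122,.19),q,.2); movel(W(.09,.122,.119),q,.12); st("behind"); f0=ft(8)[:3]@jx
x=.068; movel(W(x,.122,.119),q,.05)
while x>-.04:
    x-=.004 if x>.0 else .0015
    movel(W(x,.122,.119),q,.04); f=ft(8)[:3]@jx-f0
    print(round(x,4),round(f,2),end="; ")
    if f>7: break
print(); st(); 
b=snap("side","s3")[100:260,170:350]
cv2.imwrite("pics/s3c.png",cv2.resize(b[:,:,::-1],None,fx=3.5,fy=3.5,interpolation=cv2.INTER_CUBIC))
E
```

```text
behind t 23.06 p [0.6284 0.1315 0.1195] yaw -0.01 ft [ 0.41  0.34  0.25  0.04 -0.03  0.  ] gap -0.0001
0.064 -1.2; 0.06 -0.19; 0.056 2.55; 0.052 3.23; 0.048 2.83; 0.044 4.05; 0.04 4.15; 0.036 4.29; 0.032 3.71; 0.028 4.33; 0.024 3.53; 0.02 3.02; 0.016 1.48; 0.012 -1.03; 0.008 -0.38; 0.004 -0.42; -0.0 -0.45; -0.0015 -1.91; -0.003 -0.35; -0.0045 0.16; -0.006 -0.07; -0.0075 -0.0; -0.009 -0.47; -0.0105 -0.1; -0.012 1.32; -0.0135 2.43; -0.015 4.02; -0.0165 5.25; -0.018 5.47; -0.0195 6.8; -0.021 6.18; -0.0225 6.73; -0.024 6.72; -0.0255 6.99; -0.027 6.48; -0.0285 5.93; -0.03 5.08; -0.0315 5.56; -0.033 4.36; -0.0345 4.62; -0.036 5.1; -0.0375 5.17; -0.039 5.11; -0.0405 4.95; 
 t 34.65 p [0.5047 0.1144 0.1231] yaw -0.01 ft [ 5.22  1.66 10.18  0.23 -1.29 -0.07] gap 0.0001
```

View pics/s3c.png

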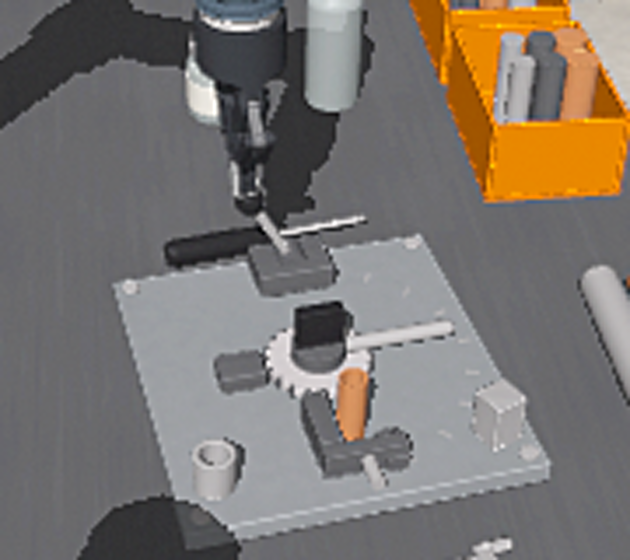

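```bash
python3 - <<'E'
from h import *
q=quat(YJ-np.pi)
W=lambda x,y,z:R.from_euler('z',YJ).apply([x,y,z])+[*C,0]
movel(W(-.0405,.122,.17),q,.2); movel(W(.09,.122,.19),q,.25); st()
ims=[snap("top","t4")[135:260,170:330],snap("side","s4")[130:230,200:328]]
for c in("top","side"):
    for n,z in(("lock_tip",.112),("rod_end",.039)):
        for k in tip_of(c,n)[:2]: print(c,n,np.round(k["at"],1),round(k["confidence"],2),np.round(R.from_euler('z',-YJ).apply(atz(c,k["at"],z)-[*C,0]),4))
o=np.hstack([cv2.resize(i[:,:,::-1],(400,int(400*i.shape[0]/i.shape[1])),interpolation=cv2.INTER_CUBIC)[:312] for i in ims])
cv2.imwrite("pics/c4.png",o)
E
```

```text
t 35.78 p [0.6257 0.1315 0.1878] yaw 0.05 ft [ 0.07 -0.78  1.13  0.04 -0.01  0.01] gap 0.0001
top lock_tip [206.  202.6] 0.4 [-0.0249  0.1199  0.112 ]
top rod_end [238.3 158.8] 0.55 [0.1154 0.0026 0.039 ]
side lock_tip [240.8 158.1] 0.48 [-0.0302  0.1173  0.112 ]
side rod_end [292.1 193.8] 0.96 [ 0.0996 -0.0011  0.039 ]
```

View pics/c4.png

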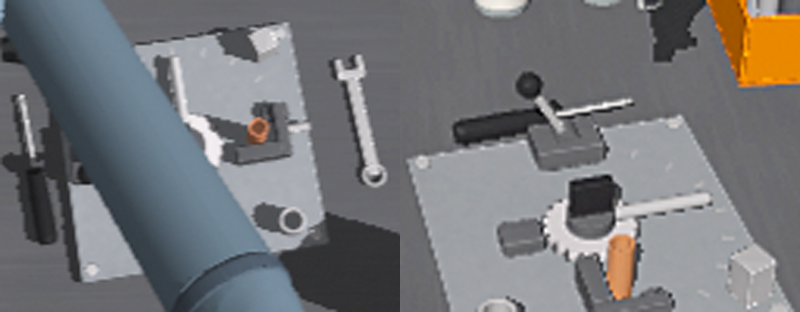

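```bash
python3 - <<'E'
from h import *
q=quat(YJ-np.pi); jx=R.from_euler('z',YJ).apply([1,0,0])
W=lambda x,y,z:R.from_euler('z',YJ).apply([x,y,z])+[*C,0]
x=.024
movel(W(x,.121,.16),q,.25); movel(W(x,.121,.102),q,.15); pause(.2); st("behind"); f0=ft(8)[:3]@jx
while x>-.03:
    x-=.0015
    movel(W(x,.121,.102),q,.04); pause(.05); f=ft(8)[:3]@jx-f0
    print(round(x,4),round(f,2),end="; ")
    if f>14: break
print(); st()
movel(W(x+.02,.121,.102),q,.15); movel(W(.03,.121,.19),q,.25)
movel(W(.03,.0,.25),q,.25); st()
snap("side","s5")
r=[0,0]
for i in range(2):
    for k in tip_of("side","lock_tip")[:1]: print(k,np.round(R.from_euler('z',-YJ).apply(atz("side",k["at"],.112)-[*C,0]),4))
E
```

```text
behind t 37.26 p [0.5641 0.1214 0.1034] yaw -0.0 ft [-0.07 -0.11 -0.82 -0.03 -0.02  0.04] gap 0.0
0.0225 -0.13; 0.021 0.58; 0.0195 -0.79; 0.018 -0.95; 0.0165 -0.5; 0.015 0.77; 0.0135 0.32; 0.012 -0.45; 0.0105 0.33; 0.009 0.46; 0.0075 0.66; 0.006 -0.11; 0.0045 0.28; 0.003 -1.02; 0.0015 -0.15; -0.0 -0.27; -0.0015 0.21; -0.003 0.07; -0.0045 0.21; -0.006 2.4; -0.0075 5.28; -0.009 7.26; -0.0105 9.07; -0.012 11.43; -0.0135 14.03; 
 t 44.76 p [0.5335 0.1161 0.1036] yaw -0.07 ft [13.75  2.32 -9.65  0.35 -3.17 -0.04] gap -0.0002
 t 46.25 p [0.5846 0.0036 0.2484] yaw 0.07 ft [-0.8  -0.   -0.41  0.02  0.   -0.02] gap -0.0004
{'at': [260.1, 192.0], 'confidence': 0.49} [-0.0172 -0.0523  0.112 ]
{'at': [260.1, 192.0], 'confidence': 0.49} [-0.0172 -0.0523  0.112 ]
```

```bash
python3 - <<'E'
from h import *
b=cv2.imread("pics/s5.png")[100:260,170:350]
cv2.imwrite("pics/s5c.png",cv2.resize(b,None,fx=3.5,fy=3.5,interpolation=cv2.INTER_CUBIC))
E
```

```text
(no output)
```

View pics/s5c.png

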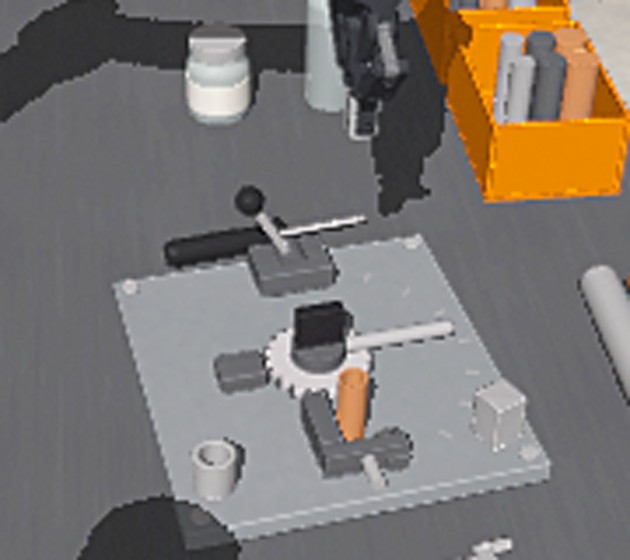

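```bash
python3 -c "
from h import *
st(); sign_off()"
```

```text
t 46.4 p [0.5848 0.0051 0.2487] yaw 0.27 ft [-0.32 -0.1   0.23  0.01  0.04  0.02] gap -0.0
the job is handed in; nothing more can be done
```

The stop is set, the lock lever is over towards the robot, and I handed the job in at 46.4 s of the 69 s allowed. `sign_off` gives no verdict, so the result rests on my own checks.

- **Rod on the tube:** I turned the dial clockwise from its starting notch at 0° until the rod touched the tube at about -77.3°. I held it at roughly 0.4 N m, which is about 4 N on the tube by my estimate, for well over 0.2 s.
- **Back-off:** I returned the dial to the -72° notch and turned it anticlockwise four notches to 0°. Turning torque was near zero at each one. After release, the side camera put the rod end at 1 to 4 mm off the jig's x axis, within the 12 mm limit.
- **Lock lever:** I pushed it over with closed fingers. Near the end the fingers rode up onto the ball with about 10 N downward, so I pushed a second time lower down. The force rose straight to 14 N while the ball stayed in the same place in the picture, so I take it to be against its end stop.

Two checks did not agree fully:
- **Ball position:** the side camera put the ball about 30 mm towards the robot from the dial axis. On its own that suggests roughly 0.92 rad, still above the 0.85 rad limit.
- **Last network reading:** the final search for the ball reported the dial's grip bar instead, so I used the picture.

In the last side-camera picture the rod lay along the jig's x axis and the lever leaned towards the robot. The ring, bar end, screwdriver and jar looked unmoved. The hammer was outside that crop and the spanner and bottle only partly showed, but the arm went nowhere near them after the start. The gripper was clear of everything.

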